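# Close and lock the filter cover of the slide dryer

## Task

Pick the red slide box off the open filter bay and set it down gently, flat, on the blue notebook, then push the dryer's cover fully home. Lock the cover with both yellow-armed quarter-turn studs: if an arm stands askew swing it back to its front stop first, push the stud all the way in, turn it a quarter turn clockwise to the other stop and let go, so that it stays in. Leave everything else where it stands.

Things in the scene. Friction and masses are not known exactly. Their poses are not given: they have to be found in the camera images.
- dryer: beige bench slide dryer, fixed, 270 mm (x) by 360 mm (y). Origin on the bench under the middle of its steel deck, deck top 80 mm up. x: from its front (robot side) to its back; y: the way the cover opens. Dark rails 10 mm high run along y at x = -106 and 106 mm; a 10 mm high end stop lies across at y = -176 mm. Back console, 40 mm above the deck, at x = 118 to 150 mm, full length
- bay (a point): middle of the open filter bay (black with white pleats, level with the deck, carries weight): dryer x = 0, y = -135 mm, z = 80 mm; 150 mm (x) by 62 mm (y). The cover must end over it
- cover (a joint): opening in m of the aluminium cover sliding along the dryer's y between the rails: 0 home against its stop, 0.15 open. Needs 2 to 3 N, stays where left. 200 (x) by 150 mm (y), top 87 mm above the bench; centre at dryer x = 0, y = -95 mm + opening. It carries both studs; a stud's pin meets its slot in the deck only with the cover home (within 2 mm)
- ridge (a point): middle of the outer (+y) face of the red push ridge along the cover's +y edge, at mid height (dryer x = 0, y = -22 mm + opening, z = 99 mm). Ridge 150 mm long in x, 10 mm thick, top 15 mm above the cover. Push this face towards -y to close
- near_fin (a point): cam stud nearer the robot, axis at dryer x = -35 mm, y = -95 mm + opening. Yellow flat arm, 40 mm wide, 5 thick, reaches 56 mm from the axis; on its middle line a fin 8 mm thick, 18 high, from 20 to 54 mm out. This point: arm's top face under mid fin, 37 mm from the axis, 110 mm above the bench when the stud is out; x points to the axis. Black hub 32 mm across, top 4 mm above the arm's
- near_turn (a joint): turn of the near stud, rad, clockwise from above: 0 = arm points to the dryer's front (-x), a stop; 1.571 = arm along +y, the other stop, locked if pushed in. Friction 0.03 N m, stays put. While out it turns idly and locks nothing. It goes in only with the arm within 0.15 rad of 0 and the cover home, and once in turns only while pushed 12 mm or more
- near_push (a joint): how far the near stud is pushed down, m: 0 = out, 0.016 = bottom stop; its spring pushes up with 4 N at 0, 8 N at the bottom. Pushed in, turned and let go, it rises to about 0.0115 and stays, locked; unturned it springs out to 0
- far_fin (a point): cam stud farther off, axis at dryer x = 70 mm, y = -95 mm + opening. Yellow flat arm, 40 mm wide, 5 thick, reaches 56 mm from the axis; on its middle line a fin 8 mm thick, 18 high, from 20 to 54 mm out. This point: arm's top face under mid fin, 37 mm from the axis, 110 mm above the bench when the stud is out; x points to the axis. Black hub 32 mm across, top 4 mm above the arm's
- far_turn (a joint): turn of the far stud, rad, clockwise from above: 0 = arm points to the dryer's front (-x), a stop; 1.571 = arm along +y, the other stop, locked if pushed in. Friction 0.03 N m, stays put. While out it turns idly and locks nothing. It goes in only with the arm within 0.15 rad of 0 and the cover home, and once in turns only while pushed 12 mm or more
- far_push (a joint): how far the far stud is pushed down, m: 0 = out, 0.016 = bottom stop; its spring pushes up with 4 N at 0, 8 N at the bottom. Pushed in, turned and let go, it rises to about 0.0115 and stays, locked; unturned it springs out to 0
- slide_box: closed box of glass slides, red with a white band, 78 mm (x) by 40 mm (y) by 30 mm high, about 0.15 kg. Origin at the centre of its underside. It lies on the filter bay in the way of the cover
- notebook: thick blue notebook lying fixed on the bench, 200 mm (x) by 150 mm (y), 12 mm thick. Origin at the centre of its underside. Lies to the left or to the right of the dryer
- dish: small clear dish with a lid, 54 mm across, 14 mm high, standing on the +x half of the notebook. Origin at the centre of its underside. Bystander
- tube_rack: blue tube rack, 220 mm (x) by 100 mm (y), 84 mm high, on the other side of the dryer from the notebook. Origin at the centre of its underside. Bystander
- beaker: glass beaker, 72 mm across, 95 mm high. Bystander
- wash_bottle: white bottle with a blue cap, 64 mm across, 180 mm high. Bystander
- specimen_jar: clear jar with an orange cap, 48 mm across, 60 mm high. Bystander
- vial: amber vial with an orange cap, 26 mm across, 45 mm high, standing on the dryer's console, 120 mm above the bench. Bystander
- spatula: spatula, 130 mm long, lying on the bench at the right, along its own x. Bystander
Not all that is in view belongs to the job. There is more than one size of the slide_box; the one meant has the size given above. Several things have the shape of the notebook; the one meant has the colours described above.

How it is judged:
By the outcome, as a careful person would: the job done as asked, in the order asked, and still so for the second after the job is handed in, with the robot touching nothing.
It also fails if it takes over 72 s, if anything falls off the work surface, if the arm or the gripper's body presses on something with over 40 N, if the wrist force passes 120 N, or if a joint passes its speed limit or range.

## Robot

A 6-joint arm with a two-finger parallel gripper is mounted at the origin on the work surface. World frame = base frame: x ahead of the robot, y to its left, z up, the work surface at z = 0. Lengths are in mm, angles in degrees, forces in N, time in s.
With the tool pointing down it reaches from about 300 to 850 mm from the base axis. Payload 4.2 kg.
Tool frame: the origin (TCP) lies at the very end of the fingers, on their centre line; the grasp point (between the pads) lies 19 mm behind it; z points along the fingers, y is the line along which they close (so a half turn about z gives the same grasp; the last joint's range is limited). The gripper opens to 91 mm and grips with 3 to 60 N. Pads are 32 mm wide; open, the fingers measure 118 mm over their backs; the gripper's body (76 mm by 178 mm) begins 60 mm behind the grasp point.
Start: joints at [-67.838, 18.312, 89.639, -0, 72.044, -1.146], TCP at [227.516, -528.09, 213.976] pointing down, gripper open.
Joint ranges: [-177.97, 177.97], [-48.28, 115.42], [12.27, 149.76], [-77.06, 257.06], [2.81, 150.46], [-146.56, 146.56]. Speed limits (degrees/s): [147.25, 147.25, 180, 180, 180, 180].

## Interface

Orientations are given as [roll, pitch, yaw] about the fixed x, y, z axes, in that order (R = Rz(yaw) Ry(pitch) Rx(roll)).
In Python, from workcell import env, eyes gives the robot as it stands.
- The arm moves only by the tool send_rows, never from a script. Its argument "targets" is text: rows parted by semicolons, each of 7 numbers parted by spaces: the shift along the tool's x, y, z in m, then the turn, a rotation vector about the tool's x, y, z in degrees, then the opening in per cent of the stroke, from 0 (shut) to 100 (fully open). A call has 1 to 12 rows; each row is the pose to reach, as a shift and turn from the pose commanded when the call began, along the tool's axes at that moment; what a row does not reach only later rows make up. A row lasts 1/12 s, in which the tool goes at most 41.7 mm and 7.16 degrees, less where a joint would pass 70% of its speed; a pose out of reach is approached as far as the arm can. A call with a gripper value outside its range is refused whole. The fingers move at their own pace and stop on an object; "grip_force" is the grip in N (left out, the last holds). Time passes only in rows, so rows that repeat a pose let the fingers close. It gives the time, the measured TCP pose, the force, the opening and the grip force at its end, in the units of the state.
- env.state(): the state, without advancing time (a new reading comes with each control period).
- eyes.grab_frame(name): name is "scene" or "top"; returns a dict with "image" (480x640x3 uint8, blue, green, red), "fovy" (degrees; the focal length in pixels is half the picture's height over the tangent of half this angle, whatever the lens; pixels are square), "cx", "cy" (the principal point, pixels), "D" ([k1, k2, p1, p2, k3] as OpenCV has them; the pictures are not rectified), "eye" and "attitude" of the camera in the world. Camera axes: x right, y up, looking along -z (the intrinsics and any distortion apply to the point x, -y, -z); pixel columns grow to the right and rows downward; lengths in mm; the calibration is good to about 2 mm. A picture is of the moment at which its call begins. There is no depth.
- env.job_done(): hands the job in; it is judged then, once.
The state is a dict: "time_s": time; "qpos": joint angles; "qvel": joint speeds; "effort": joint torques, N m; "ee_pos": TCP position; "ee_rot": TCP orientation; "force": force on the tool from outside, world axes, zero at the start; "torque": the same for the moment, N m; "gripper_width": finger opening in mm; "gripper_force": force on a finger pad.
Only numpy, scipy, OpenCV 4.12 (cv2) and the standard library are available. Lean on these libraries where they do the work, as an engineer would, in place of code of your own. Each camera call takes 0.05 s, during which the arm holds its last target. There are 200 camera calls.

## Working session

There is one attempt and no reset: what is moved stays moved. The work goes in short steps, Python scripts to look and compute and a tool call to move; the robot and the scene stay as the last step left them, time stands still between calls to the robot, and variables do not carry over. Pictures are saved under pics/ and viewed, at most 10 in all, crops included, and the job is handed in when it is done.

Besides the shell and the picture viewer there is one more tool, called after "Request:" as a command line: name --argument value ..., lists and objects as JSON in quotes. send_rows: Moves the arm, as the interface text tells. Its arguments: {"type":"object","properties":{"targets":{"type":"string"},"grip_force":{"type":"number"}},"required":["targets"]}

```bash
mkdir -p pics; ls
python3 - <<'E'
from workcell import env, eyes
import cv2
for n in("scene","top"):
    f=eyes.grab_frame(n); cv2.imwrite(f"pics/{n}0.png",f["image"])
    print({k:v for k,v in f.items() if k!="image"})
print(env.state())
E
```

```text
pics
{'fovy': 53.55971642142165, 'cx': 313.4817883768403, 'cy': 243.01626834152134, 'D': array([-0.04210327,  0.        ,  0.        ,  0.        ,  0.        ]), 'eye': array([1141.34871758,  -20.48326064, 1093.83732446]), 'attitude': array([32.13917809,  0.09485481, 79.59531337])}
{'fovy': 51.998327041246135, 'cx': 329.3039860243766, 'cy': 238.8814855542891, 'D': array([-0.11351076,  0.        ,  0.        ,  0.        ,  0.        ]), 'eye': array([ 336.14467713,   63.40210846, 1552.62849214]), 'attitude': array([  6.78120434,   0.75516463, -88.73837545])}
{'time_s': 0.1, 'qpos': array([-6.78395812e+01,  1.83479272e+01,  8.96983458e+01, -7.97760249e-04,
        7.20431696e+01, -1.14585830e+00]), 'qvel': array([ 0.09584738, -0.12008341, -0.06749859, -0.03516754,  0.08734895,
       -0.04472245]), 'effort': array([ 5.97638591e-04, -4.13333416e+01, -2.32509416e+01,  7.28709321e-02,
        4.21820325e-02, -7.03099113e-05]), 'ee_pos': array([ 227.32822232, -527.6767631 ,  213.21210812]), 'ee_rot': array([-1.79910560e+02, -1.03028027e-03,  2.33065228e+01]), 'force': array([-0.45717165,  0.28257748,  0.38282444]), 'torque': array([ 0.01909507,  0.00355272, -0.04093406]), 'gripper_force': 0.0, 'gripper_width': 90.94391899197723}
```

View pics/scene0.png

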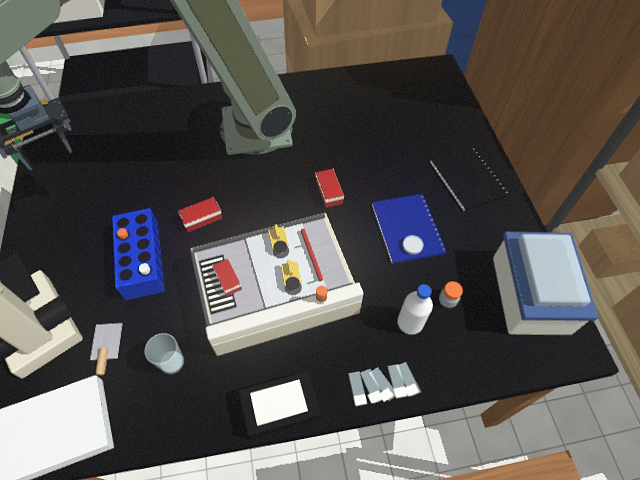

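View pics/top0.png

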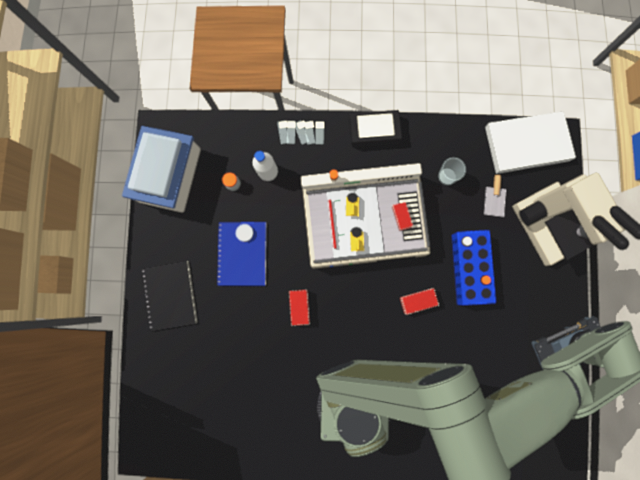

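The scene view shows the box on the bay at about (227,277), the cover with two yellow studs, and the blue notebook at (408,228). In the top view the box is at (402,216), the ridge at (333,223), the studs at (352,205) and (357,240), and the notebook at (242,254).

```bash
cat > h.py <<'E'
import numpy as np, cv2
from scipy.spatial.transform import Rotation as R
from workcell import env, eyes
def rays(f,px):
    fl=240/np.tan(np.radians(f["fovy"]/2)); K=np.array([[fl,0,f["cx"]],[0,fl,f["cy"]],[0,0,1]])
    u=cv2.undistortPoints(np.float64(px).reshape(-1,1,2),K,np.array(f["D"])).reshape(-1,2)
    d=np.c_[u[:,0],-u[:,1],-np.ones(len(u))]
    return R.from_euler("xyz",f["attitude"],degrees=True).apply(d)
def plane(f,px,z):
    d=rays(f,px); e=f["eye"]; return (e+d*((z-e[2])/d[:,2])[:,None])
def blobs(f,name,roi,amin=15):
    h=cv2.cvtColor(f["image"],cv2.COLOR_BGR2HSV)
    lo,hi={"yellow":((18,110,90),(33,255,255)),"red":((0,150,70),(6,255,255)),"blue":((108,150,60),(130,255,255)),"orange":((7,150,150),(16,255,255))}[name]
    m=cv2.inRange(h,lo,hi)
    if name=="red": m|=cv2.inRange(h,(172,150,70),(180,255,255))
    k=np.zeros_like(m); x0,y0,x1,y1=roi; k[y0:y1,x0:x1]=255; m&=k
    c,_=cv2.findContours(m,cv2.RETR_EXTERNAL,cv2.CHAIN_APPROX_NONE)
    return [a for a in sorted(c,key=cv2.contourArea,reverse=True) if cv2.contourArea(a)>=amin]
E
python3 - <<'E'
from h import *
T=eyes.grab_frame("top"); S=eyes.grab_frame("scene")
np.set_printoptions(precision=1,suppress=True)
for n,f,roi,rn in(("top",T,(290,160,440,280),(200,200,290,300)),("scene",S,(180,200,370,330),(360,180,460,270))):
    for col,z in(("red",102),("yellow",110)):
        for c in blobs(f,col,roi):
            r=cv2.minAreaRect(c); print(n,col,cv2.contourArea(c),r, plane(f,[r[0]],z)[0]); print(plane(f,cv2.boxPoints(r),z)[:,:2].tolist())
    for c in blobs(f,"blue",rn)[:1]:
        r=cv2.minAreaRect(c); print(n,"nb",plane(f,[r[0]],12)[0],plane(f,cv2.boxPoints(r),12)[:,:2].tolist())
a=cv2.resize(T["image"][160:275,295:435],None,fx=5,fy=5,interpolation=cv2.INTER_CUBIC)
b=cv2.resize(S["image"][205:355,180:370],None,fx=4,fy=4,interpolation=cv2.INTER_CUBIC)
cv2.imwrite("pics/tc.png",a);cv2.imwrite("pics/sc.png",b)
E
```

```text
top red 267.5 ((402.678955078125, 215.59637451171875), (24.903484344482422, 12.64330768585205), 73.3007583618164) [ 582.7 -131.4  102. ]
[[612.802931388142, -102.36502816721207], [624.6738392002949, -138.72673151553317], [552.8039678935136, -160.28492266694724], [541.1105747637553, -124.10963623788871]]
top red 35.5 ((332.2744140625, 223.96951293945312), (46.381248474121094, 1.6564730405807495), 83.6598129272461) [553.1  78.5 102. ]
[[622.4853924473593, 90.07432199766257], [623.139368196378, 85.15061780539374], [484.5774883389144, 66.96274446255813], [483.9322454009498, 71.82806251800748]]
top yellow 183.0 ((356.5, 241.0), (18.0, 13.0), 90.0) [502.6   5.8 110. ]
[[528.9770556376691, 25.461417201966235], [529.7627128349064, -12.966099802561672], [476.31902490076885, -13.71450941721993], [475.5357522212089, 24.54772412005329]]
top yellow 176.5 ((352.0, 206.0), (18.0, 12.0), 90.0) [607.2  20.8 110. ]
[[634.0960653295798, 39.14221632132799], [634.8198236140431, 3.3412429327590303], [580.3790956825654, 2.564964201381727], [579.6552685627229, 38.189189069890546]]
top nb [466.6 367.4  12. ]
[... 1795 characters left out ...]
 79.69515228271484) [602.   21.3 110. ]
[[569.7200379542973, 1.3619019887082366], [568.6933588821588, 41.10856265173514], [633.3595443220918, 40.64284028034203], [634.1297837265556, 2.068485680244475]]
scene yellow 216.0 ((277.35296630859375, 235.91180419921875), (24.25356101989746, 15.764815330505371), 75.96376037597656) [496.6   5.6 110. ]
[[462.63680940558174, -16.307448262156992], [458.108515127003, 23.02016267088705], [529.5977975234147, 26.957459957347876], [533.6458897528853, -11.169798841075222]]
scene nb [470.  368.4  12. ] [[368.295634157075, 289.55200116385134], [333.68088522324217, 451.4033128255447], [565.2709242285979, 442.4470259413124], [591.3992079276549, 294.6877755503655]]
```

View pics/tc.png

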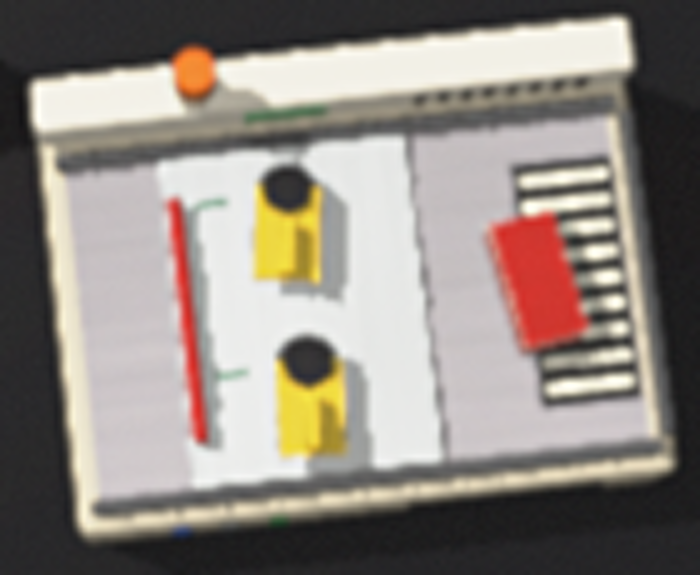

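View pics/sc.png

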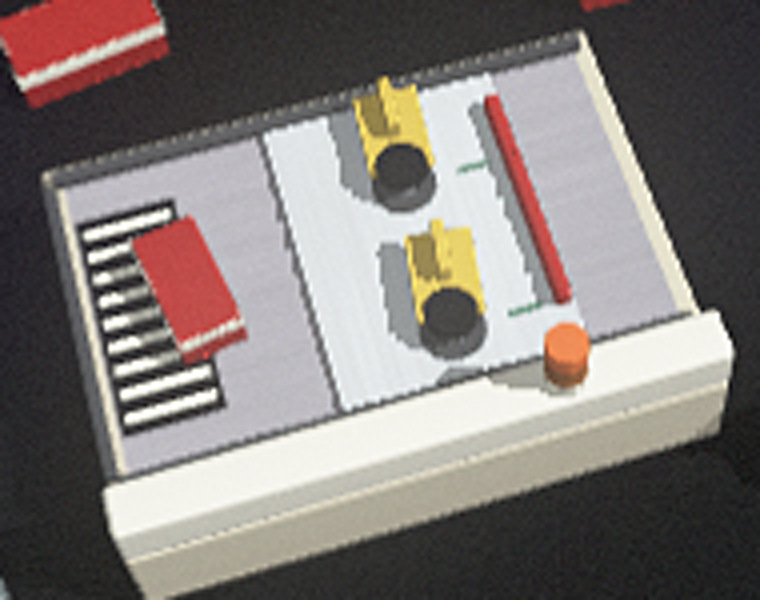

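The crops show both studs out, with arms pointing roughly to the front and a few degrees askew. The box lies askew on the bay and the ridge is far open. Next I measure hubs, arms, box, notebook and dish.

```bash
cat > m.py <<'E'
from h import *
np.set_printoptions(precision=1,suppress=True)
def hubs(f,roi):
    g=f["image"].max(2); m=cv2.inRange(g,0,75); k=np.zeros_like(m);x0,y0,x1,y1=roi;k[y0:y1,x0:x1]=255
    c,_=cv2.findContours(m&k,cv2.RETR_EXTERNAL,cv2.CHAIN_APPROX_NONE)
    return [a for a in c if 20<cv2.contourArea(a)<150]
E
python3 - <<'E'
from m import *
T=eyes.grab_frame("top"); S=eyes.grab_frame("scene")
for n,f,roi in(("top",T,(340,190,367,240)),("scene",S,(265,235,305,295))):
    for c in hubs(f,roi):
        r=cv2.minEnclosingCircle(c); print(n,"hub",r,plane(f,[r[0]],114)[0])
    for c in blobs(f,"yellow",(260,190,370,300)):
        a=cv2.approxPolyDP(c,1.3,True).reshape(-1,2); print(n,"arm",a.tolist()); print(plane(f,a,110)[:,:2].tolist())
# box corners in T (crop px/5)
p=np.array([[488,228],[553,212],[588,330],[524,352]])/5+[295,160]; q=plane(T,p-.4,110); print("boxT",q[:,:2],q.mean(0))
p=np.array([[133,237],[188,215],[245,322],[186,348]])/4+[180,205]; q=plane(S,p-.4,110); print("boxS",q[:,:2],q.mean(0))
# deck landmarks: bay corners z=80 (top), cover corners z=87, ridge ends
p=np.array([[513,165],[606,157],[637,395],[543,404]])/5+[295,160];q=plane(T,p-.4,80);print("bayT",q[:,:2],q.mean(0))
p=np.array([[78,213],[172,201],[220,402],[124,432]])/4+[180,205];q=plane(S,p-.4,80);print("bayS",q[:,:2],q.mean(0))
p=np.array([[175,200],[202,442]])/5+[295,160];print("ridgeT",plane(T,p-.4,102)[:,:2])
p=np.array([[493,97],[564,298]])/4+[180,205];print("ridgeS",plane(S,p-.4,102)[:,:2])
for f,roi in((T,(225,215,265,250)),(S,(395,230,430,260))):
    h=cv2.cvtColor(f["image"],cv2.COLOR_BGR2HSV);m=cv2.inRange(h,(0,0,150),(180,90,255));k=np.zeros_like(m);k[roi[1]:roi[3],roi[0]:roi[2]]=255
    M=cv2.moments(m&k,True);print("dish",M["m00"],plane(f,[[M["m10"]/M["m00"],M["m01"]/M["m00"]]],26)[0])
E
```

```text
top hub ((356.0, 232.0), 4.472236156463623) [528.8   7.9 114. ]
top hub ((352.0, 197.125), 4.155292510986328) [633.2  21.4 114. ]
top arm [[350, 232], [351, 250], [362, 250], [362, 232], [357, 237]]
[[528.9770556376691, 25.461417201966235], [475.5961831755629, 21.604788512631842], [476.2589488279442, -10.770764668647487], [529.7021515873296, -10.009643534876986], [514.5083214083953, 4.543810004192892]]
top arm [[347, 197], [346, 215], [358, 215], [358, 197], [354, 202], [349, 201]]
[[634.1557169746326, 36.158878264138224], [579.6552685627229, 38.189189069890546], [580.3790956825654, 2.564964201381727], [634.8198236140431, 3.3412429327590303], [619.3968827408273, 15.04482039584719], [622.1279116453078, 29.990997097073297]]
scene hub ((292.2272644042969, 283.2272644042969), 6.613700866699219) [634.6  21.  114. ]
scene hub ((279.9545593261719, 246.13636779785156), 6.3262739181518555) [529.6   7.6 114. ]
scene arm [[296, 262], [291, 263], [288, 260], [287, 264], [281, 264], [285, 285], [285, 280], [290, 276], [296, 277], [300, 282]]
[[578.1189085430921, 38.90686070396892], [578.667290125
[... 771 characters left out ...]
206677794], [514.2585734759507, 19.551675091177398], [529.847891491753, 24.600810100520466], [469.8548975485045, 23.667968166501904], [470.5683216499573, 10.940624916150199]]
boxT [[ 612.1  -98.9]
 [ 622.6 -137.7]
 [ 551.9 -158.7]
 [ 538.  -120.7]] [ 581.2 -129.   110. ]
boxS [[ 547.2 -156.9]
 [ 538.  -123.3]
 [ 615.9  -96.8]
 [ 626.4 -132. ]] [ 581.9 -127.3  110. ]
bayT [[ 657.3 -117.4]
 [ 663.5 -174.4]
 [ 517.4 -193.1]
 [ 510.7 -136.2]] [ 587.2 -155.3   80. ]
bayS [[ 505.8 -193.5]
 [ 507.7 -135.4]
 [ 649.3 -118.8]
 [ 658.3 -175.4]] [ 580.3 -155.8   80. ]
ridgeT [[626.8  88. ]
 [481.3  68.8]]
ridgeS [[482.   71.8]
 [629.8  88.8]]
dish 246.0 [532.7 356.7  26. ]
dish 297.0 [531.7 357.9  26. ]
```

```bash
cat > rel.py <<'E'
import numpy as np,sys
def rel(c,t):
    a=np.radians(c[3]);d=np.subtract(t[:3],c[:3])/1000
    return f"{d[0]*np.cos(a)+d[1]*np.sin(a):.4f} {d[0]*np.sin(a)-d[1]*np.cos(a):.4f} {-d[2]:.4f} 0 0 {c[3]-t[3]:.2f}"
def legs(*p):
    for c,t in zip(p,p[1:]): print(t,"<-",rel(c,t))
O=np.array([568.2,-21.4]);Y=7.3
def D(x,y): # dryer -> world
    a=np.radians(Y);return O+[x*np.cos(a)-y*np.sin(a),x*np.sin(a)+y*np.cos(a)]
E
python3 -c "
from rel import *
legs((227.5,-528.1,214,23.3),(581.5,-128,150,17),(581.5,-128,84,17),(581.5,-128,200,17),(417,363,130,92))"
```

```text
(581.5, -128, 150, 17) <- 0.4834 -0.2274 0.0640 0 0 6.30
(581.5, -128, 84, 17) <- 0.0000 0.0000 0.0660 0 0 0.00
(581.5, -128, 200, 17) <- 0.0000 0.0000 -0.1160 0 0 0.00
(417, 363, 130, 92) <- -0.0138 -0.5176 0.0700 0 0 -75.00
```

Request:
send_rows --targets "0.24 -0.11 0 0 0 3 75;0.24 -0.11 0 0 0 3 75;0.24 -0.11 0 0 0 3 75;0.24 -0.11 0 0 0 3 75;0.24 -0.11 0 0 0 3 75;0.24 -0.11 0 0 0 3 75;0.24 -0.11 0 0 0 3 75;0.24 -0.11 0 0 0 3 75" --grip_force 20

```text
time_s: 0.97
ee_pos: [406.5, -329.4, 214.0]
ee_rot: [-180.0, -0.1, 20.6]
force: [-0.3, -0.4, -0.6]
gripper_width: 68.0
gripper_force: 0.0
```

```bash
python3 -c "
from rel import *
from workcell import env
s=env.state();p=(*s['ee_pos'],s['ee_rot'][2]);print(s['ee_pos'],s['ee_rot'])
legs(p,(581.5,-128,150,17))"
```

```text
[ 406.46118916 -329.43690194  214.01775771] [-1.79976808e+02 -5.64271807e-02  2.05806695e+01]
(581.5, -128, 150, 17) <- 0.2347 -0.1271 0.0640 0 0 3.58
```

Request:
send_rows --targets "0.235 -0.127 0.064 0 0 3.5 75;0.235 -0.127 0.064 0 0 3.5 75;0.235 -0.127 0.064 0 0 3.5 75;0.235 -0.127 0.064 0 0 3.5 75;0.235 -0.127 0.064 0 0 3.5 75;0.235 -0.127 0.064 0 0 3.5 75;0.235 -0.127 0.064 0 0 3.5 75;0.235 -0.127 0.064 0 0 3.5 75;0.235 -0.127 0.064 0 0 3.5 75;0.235 -0.127 0.064 0 0 3.5 75;0.235 -0.127 0.064 0 0 3.5 75"

```text
time_s: 1.88
ee_pos: [580.0, -133.0, 150.3]
ee_rot: [180.0, 0.0, 16.7]
force: [0.0, 0.1, -0.4]
gripper_width: 68.7
gripper_force: 0.0
```

```bash
python3 -c "
from rel import *
from workcell import env
s=env.state();p=(*s['ee_pos'],s['ee_rot'][2]);print(s['ee_pos'],s['ee_rot'])
legs(p,(581.5,-128,84,17))
print(D(0,-135),D(-35,34),D(70,34))"
python3 - <<'E'
from m import *
T=eyes.grab_frame("top");S=eyes.grab_frame("scene")
cv2.imwrite("pics/a.png",np.hstack([cv2.resize(T["image"][160:275,340:460],(400,383)),cv2.resize(S["image"][180:330,160:310],(383,383))]))
E
```

```text
[ 580.02315881 -133.02684823  150.34726055] [1.79959537e+02 2.51324003e-03 1.67035305e+01]
(581.5, -128, 84, 17) <- 0.0029 -0.0044 0.0663 0 0 -0.30
[ 585.35372216 -155.30574975] [529.16349782   7.87714975] [633.31241429  21.21893365]
```

View pics/a.png

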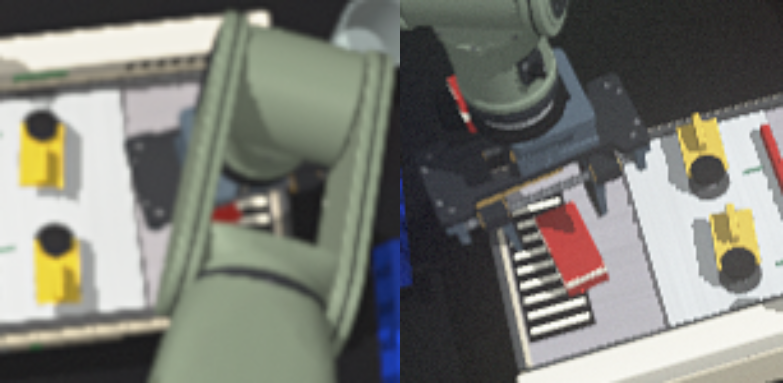

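The scene crop shows the gripper over the bay, fingers straddling the box. I go down and grip.

Request:
send_rows --targets "0.002 -0.004 0.02 0 0 0 75;0.002 -0.004 0.045 0 0 0 75;0.002 -0.004 0.06 0 0 0 75;0.002 -0.004 0.065 0 0 0 75;0.002 -0.004 0.065 0 0 0 75;0.002 -0.004 0.065 0 0 0 30;0.002 -0.004 0.065 0 0 0 30;0.002 -0.004 0.065 0 0 0 30;0.002 -0.004 0.065 0 0 0 30;0.002 -0.004 0.065 0 0 0 30;0.002 -0.004 0.065 0 0 0 30" --grip_force 20

```text
time_s: 2.9
ee_pos: [582.0, -127.3, 85.8]
ee_rot: [179.9, -0.1, 16.8]
force: [-0.5, -0.4, 3.3]
gripper_width: 40.0
gripper_force: 20.0
```

Request:
send_rows --targets "0 0 -0.01 0 0 0 30;0 0 -0.03 0 0 0 30;0 0 -0.06 0 0 0 30;0 0 -0.09 0 0 0 30;0 0 -0.115 0 0 0 30;0 0 -0.115 0 0 0 30"

```text
time_s: 3.4
ee_pos: [584.4, -127.6, 206.2]
ee_rot: [179.7, -0.6, 16.8]
force: [0.3, 0.5, -0.9]
gripper_width: 39.7
gripper_force: 20.0
```

```bash
python3 -c "
from rel import *
from workcell import env
s=env.state();p=(*s['ee_pos'],s['ee_rot'][2]);print(p,s['force'])
legs(p,(490,130,200,52),(417,363,130,92))"
```

```text
(np.float64(584.4207203868509), np.float64(-127.57059771946638), np.float64(206.153597918406), np.float64(16.81216395519758)) [ 0.34964582  0.52295067 -0.87439238]
(490, 130, 200, 52) <- -0.0159 -0.2739 0.0062 0 0 -35.19
(417, 363, 130, 92) <- 0.1387 -0.2010 0.0700 0 0 -40.00
```

Request:
send_rows --targets "-0.002 -0.034 0 0 0 -4 30;-0.004 -0.07 0 0 0 -9 30;-0.007 -0.11 0 0 0 -14 30;-0.009 -0.15 0 0 0 -19 30;-0.012 -0.19 0 0 0 -25 30;-0.014 -0.225 0 0 0 -30 30;-0.015 -0.26 0 0 0 -34 30;-0.016 -0.274 0 0 0 -35 30;-0.016 -0.274 0 0 0 -35 30"

```text
time_s: 4.15
ee_pos: [484.8, 133.3, 199.1]
ee_rot: [-179.9, 0.1, 52.1]
force: [0.4, 0.8, -1.5]
gripper_width: 39.8
gripper_force: 20.0
```

```bash
python3 -c "
from rel import *
from workcell import env
s=env.state();p=(*s['ee_pos'],s['ee_rot'][2]);print(p,s['force'])
legs(p,(417,363,130,92))"
```

```text
(np.float64(484.82097350737934), np.float64(133.2940575797613), np.float64(199.06751239703658), np.float64(52.066042837828995)) [ 0.44590991  0.79116384 -1.5119388 ]
(417, 363, 130, 92) <- 0.1395 -0.1947 0.0691 0 0 -39.93
```

Request:
send_rows --targets "0.018 -0.025 0.009 0 0 -5 30;0.038 -0.052 0.018 0 0 -11 30;0.058 -0.081 0.028 0 0 -17 30;0.078 -0.109 0.038 0 0 -23 30;0.098 -0.137 0.048 0 0 -29 30;0.118 -0.165 0.058 0 0 -35 30;0.134 -0.188 0.066 0 0 -39 30;0.14 -0.195 0.07 0 0 -40 30;0.14 -0.195 0.07 0 0 -40 30;0.14 -0.195 0.07 0 0 -40 30"

```text
time_s: 4.98
ee_pos: [420.4, 360.1, 129.3]
ee_rot: [-180.0, 0.1, 91.8]
force: [0.3, -0.7, -1.5]
gripper_width: 39.9
gripper_force: 20.0
```

Request:
send_rows --targets "0 0 0.01 0 0 0 30;0 0 0.03 0 0 0 30;0 0 0.055 0 0 0 30;0 0 0.08 0 0 0 30;0 0 0.095 0 0 0 30;0 0 0.104 0 0 0 30;0 0 0.107 0 0 0 30;0 0 0.107 0 0 0 30;0 0 0.107 0 0 0 30"

```text
time_s: 5.73
ee_pos: [421.2, 361.2, 23.8]
ee_rot: [179.9, -0.1, 91.8]
force: [-0.7, -0.6, -1.0]
gripper_width: 39.8
gripper_force: 20.0
```

Request:
send_rows --targets "0 0 0.001 0 0 0 30;0 0 0.002 0 0 0 30;0 0 0.003 0 0 0 30;0 0 0.004 0 0 0 30;0 0 0.0045 0 0 0 30;0 0 0.0045 0 0 0 30;0 0 0.0045 0 0 0 30"

```text
time_s: 6.32
ee_pos: [420.2, 361.2, 18.4]
ee_rot: [180.0, 0.0, 91.8]
force: [-0.4, 0.0, -0.8]
gripper_width: 40.0
gripper_force: 20.0
```

Request:
send_rows --targets "0 0 0.0005 0 0 0 30;0 0 0.001 0 0 0 30;0 0 0.001 0 0 0 30;0 0 0.001 0 0 0 30"

```text
time_s: 6.65
ee_pos: [420.3, 361.3, 17.8]
ee_rot: [180.0, -0.0, 91.8]
force: [-1.6, -0.6, 3.2]
gripper_width: 40.1
gripper_force: 20.0
```

Request:
send_rows --targets "0 0 0 0 0 0 48;0 0 0 0 0 0 54;0 0 0 0 0 0 62;0 0 0 0 0 0 62;0 0 0 0 0 0 62"

```text
time_s: 7.07
ee_pos: [420.3, 361.2, 17.3]
ee_rot: [180.0, 0.0, 91.8]
force: [0.0, -0.3, 0.0]
gripper_width: 56.6
gripper_force: 0.0
```

Request:
send_rows --targets "0 0 -0.005 0 0 0 62;0 0 -0.02 0 0 0 62;0 0 -0.05 0 0 0 62;0 0 -0.09 0 0 0 62;0 0 -0.13 0 0 0 62;0 0 -0.165 0 0 0 62;0 0 -0.18 0 0 0 62;0 0 -0.18 0 0 0 62"

```text
time_s: 7.73
ee_pos: [422.2, 362.9, 202.6]
ee_rot: [179.5, -0.4, 91.8]
force: [0.3, 0.9, -0.4]
gripper_width: 56.9
gripper_force: 0.0
```

Run:
```python
from m import *
from rel import *
s=env.state();p=(*s['ee_pos'],s['ee_rot'][2]);print(p,s['force'])
legs(p,(*D(0,145),160,187.3)); legs((*D(0,145),160,187.3),(*D(0,145),92,187.3))
S=eyes.grab_frame("scene")
cv2.imwrite("pics/b.png",cv2.resize(S["image"][150:300,340:480],None,fx=3,fy=3))
```

```text
(np.float64(422.2079395220328), np.float64(362.8952628000205), np.float64(202.57803538149113), np.float64(91.8117093438986)) [ 0.3  0.9 -0.4]
(np.float64(549.7756317528042), np.float64(122.4246941755543), 160, 187.3) <- -0.2444 0.1199 0.0426 0 0 -95.49
(np.float64(549.7756317528042), np.float64(122.4246941755543), 92, 187.3) <- -0.0000 0.0000 0.0680 0 0 0.00
```

View pics/b.png

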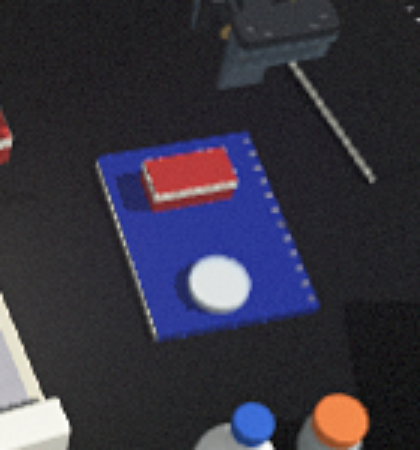

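The box lies flat on the notebook's near half, clear of the dish. Next, the ridge.

Request:
send_rows --targets "-0.025 0.012 0 0 0 -6 0;-0.05 0.025 0 0 0 -13 0;-0.08 0.04 0 0 0 -20 0;-0.11 0.055 0 0 0 -27 0;-0.14 0.07 0 0 0 -34 0;-0.17 0.085 0 0 0 -41 0;-0.2 0.1 0 0 0 -48 0;-0.225 0.11 0 0 0 -55 0;-0.24 0.12 0.01 0 0 -62 0;-0.243 0.12 0.02 0 0 -69 0;-0.243 0.12 0.03 0 0 -75 0;-0.243 0.12 0.037 0 0 -80 0" --grip_force 20

```text
time_s: 8.78
ee_pos: [546.3, 121.1, 157.3]
ee_rot: [-179.9, -0.3, 172.0]
force: [0.3, -0.5, -0.7]
gripper_width: 0.6
gripper_force: 0.0
```

Request:
send_rows --targets "0 0 0 0 0 -6 0;0 0 0 0 0 -12 0;0 0 0 0 0 -15.5 0;0 0 0 0 0 -15.5 0;0 0 0 0 0 -15.5 0;0 0 0 0 0 -15.5 0"

```text
time_s: 9.28
ee_pos: [547.3, 122.0, 159.5]
ee_rot: [-180.0, -0.1, -172.8]
force: [0.5, 0.2, -0.2]
gripper_width: 0.7
gripper_force: 0.0
```

Run:
```python
from m import *
from rel import *
s=env.state();p=(*s['ee_pos'],s['ee_rot'][2]);print(p,s['force'],s['qpos'],s['gripper_width'])
legs(p,(*D(0,138),92,187.3))
```

```text
(np.float64(547.266087874727), np.float64(122.03816329767149), np.float64(159.45244421190043), np.float64(-172.77143747365534)) [ 0.5  0.2 -0.2] [ 11.4  19.4  96.3  -0.   64.4 -85.8] 0.6920271156635517
(np.float64(550.6650840130137), np.float64(115.4814330774241), 92, 187.3) <- -0.0025 -0.0069 0.0675 0 0 -360.07
```

Request:
send_rows --targets "-0.002 0 0.02 0 0 0 0;-0.002 0 0.045 0 0 0 0;-0.002 0 0.062 0 0 0 0;-0.002 0 0.067 0 0 0 0;-0.002 -0.004 0.067 0 0 0 0;-0.002 -0.01 0.067 0 0 0 0;-0.002 -0.015 0.067 0 0 0 0;-0.002 -0.02 0.067 0 0 0 0;-0.002 -0.025 0.067 0 0 0 0;-0.002 -0.03 0.067 0 0 0 0"

```text
time_s: 10.12
ee_pos: [554.2, 92.4, 94.3]
ee_rot: [179.9, 0.1, -172.7]
force: [0.4, 3.0, 2.1]
gripper_width: -0.1
gripper_force: 1.3
```

Request:
send_rows --targets "0 -0.006 0 0 0 0 0;0 -0.013 0 0 0 0 0;0 -0.02 0 0 0 0 0;0 -0.027 0 0 0 0 0;0 -0.034 0 0 0 0 0;0 -0.041 0 0 0 0 0;0 -0.048 0 0 0 0 0;0 -0.055 0 0 0 0 0;0 -0.06 0 0 0 0 0"

```text
time_s: 10.87
ee_pos: [561.5, 32.2, 93.4]
ee_rot: [-180.0, 0.0, -172.7]
force: [1.4, 2.2, 0.8]
gripper_width: 0.1
gripper_force: 1.3
```

Run:
```python
from m import *
from rel import *
s=env.state();p=s['ee_pos'];a=np.radians(Y);d=p[:2]-O
print(p,s['force'],"dryer",d@[np.cos(a),np.sin(a)],d@[-np.sin(a),np.cos(a)])
```

```text
[561.5  32.2  93.4] [1.4 2.2 0.8] dryer 0.1408908568171281 53.99029986776221
```

Request:
send_rows --targets "0 -0.006 0 0 0 0 0;0 -0.013 0 0 0 0 0;0 -0.02 0 0 0 0 0;0 -0.027 0 0 0 0 0;0 -0.034 0 0 0 0 0;0 -0.041 0 0 0 0 0;0 -0.047 0 0 0 0 0;0 -0.052 0 0 0 0 0;0 -0.055 0 0 0 0 0;0 -0.056 0 0 0 0 0"

```text
time_s: 11.7
ee_pos: [568.2, -23.1, 93.3]
ee_rot: [-180.0, -0.0, -172.7]
force: [0.9, 2.3, 1.4]
gripper_width: 0.5
gripper_force: 1.0
```

Request:
send_rows --targets "0 -0.002 0 0 0 0 0;0 -0.004 0 0 0 0 0;0 -0.006 0 0 0 0 0;0 -0.007 0 0 0 0 0;0 -0.007 0 0 0 0 0"

```text
time_s: 12.12
ee_pos: [569.0, -29.6, 93.3]
ee_rot: [-180.0, -0.0, -172.7]
force: [0.7, 0.3, 0.1]
gripper_width: 0.7
gripper_force: 0.5
```

Dryer y is about −8 and there is no stop force yet. I push on slowly.

Request:
send_rows --targets "0 -0.001 0 0 0 0 0;0 -0.002 0 0 0 0 0;0 -0.003 0 0 0 0 0;0 -0.004 0 0 0 0 0;0 -0.004 0 0 0 0 0"

```text
time_s: 12.53
ee_pos: [569.6, -33.3, 93.3]
ee_rot: [180.0, -0.0, -172.7]
force: [0.1, 2.8, 0.2]
gripper_width: 0.2
gripper_force: 1.3
```

Request:
send_rows --targets "0 -0.001 0 0 0 0 0;0 -0.002 0 0 0 0 0;0 -0.003 0 0 0 0 0;0 -0.004 0 0 0 0 0;0 -0.004 0 0 0 0 0"

```text
time_s: 12.95
ee_pos: [569.6, -33.5, 93.4]
ee_rot: [179.6, -0.0, -172.8]
force: [0.0, 14.6, 2.2]
gripper_width: 0.3
gripper_force: 7.2
```

Request:
send_rows --targets "0 0.004 0 0 0 0 0;0 0.012 0 0 0 0 0;0 0.02 0 0 0 0 0;0 0.02 -0.03 0 0 0 0;0 0.02 -0.06 0 0 0 0;0 0.02 -0.1 0 0 0 0;0 0.06 -0.1 0 0 0 0;0 0.1 -0.1 0 0 0 0;0 0.13 -0.1 0 0 0 0;0 0.13 -0.1 0 0 0 0"

```text
time_s: 13.78
ee_pos: [552.9, 96.1, 193.8]
ee_rot: [179.9, 0.0, -172.4]
force: [-0.1, -0.6, 0.1]
gripper_width: 0.0
gripper_force: 0.0
```

Run:
```python
from m import *
from rel import *
T=eyes.grab_frame("top");S=eyes.grab_frame("scene")
a=np.radians(Y);U=np.array([[np.cos(a),np.sin(a)],[-np.sin(a),np.cos(a)]])
for n,f in(("top",T),("scene",S)):
    h=[x for x in hubs(f,(230,195,420,300)) if cv2.contourArea(x)>25]
    for c in h:
        r=cv2.minEnclosingCircle(c); w=plane(f,[r[0]],114)[0];print(n,"hub",r,w,U@(w[:2]-O))
print("expect",D(-35,-95),D(70,-95))
t=cv2.resize(T["image"][160:275,305:435],None,fx=3,fy=3,interpolation=2);s=cv2.resize(S["image"][205:320,185:315],None,fx=3,fy=3,interpolation=2)
cv2.imwrite("pics/c.png",np.hstack([t,s]));print(env.state()['ee_pos'])
```

```text
top hub ((334.5, 261.0), 17.52864646911621) [441.9  69.5 114. ] [-113.8  106.2]
top hub ((399.0, 227.0), 4.472236156463623) [ 546.3 -119.   114. ] [-34.1 -94. ]
top hub ((328.58197021484375, 217.95901489257812), 13.918336868286133) [569.1  89.6 114. ] [ 15. 110.]
top hub ((356.0, 208.5), 13.82941722869873) [599.1   8.9 114. ] [34.5 26.2]
scene hub ((238.0, 297.5), 6.18475866317749) [ 648.3 -106.1  114. ] [ 68.7 -94.2]
scene hub ((230.5, 260.0), 5.02503776550293) [ 546.7 -114.1  114. ] [-33.1 -89.2]
scene hub ((310.31011962890625, 200.03164672851562), 6.973543643951416) [405.2 104.7 114. ] [-145.6  145.8]
expect [ 545.6 -120.1] [ 649.7 -106.7]
[553.5  92.4 193.4]
```

View pics/c.png

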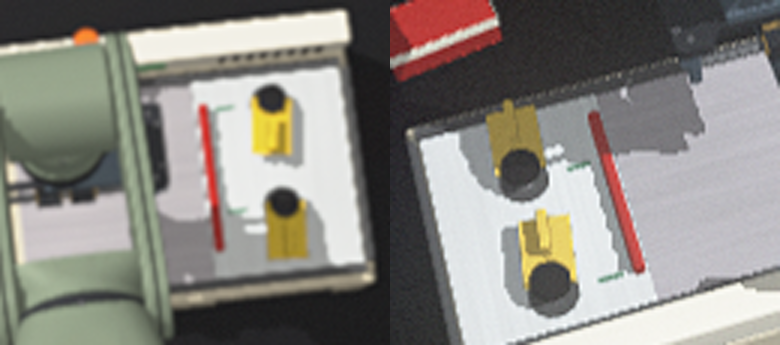

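The cover is home, with the hubs at their expected spots. I go to the near fin.

Run:
```python
from m import *
from rel import *
s=env.state();p=(*s['ee_pos'],s['ee_rot'][2]);print(p)
legs(p,(*D(-73,-95),150,-172.7),(*D(-73,-95),113,-172.7));print(D(-73,-95))
```

```text
(np.float64(553.4604345882977), np.float64(92.38049214428922), np.float64(193.42639038147254), np.float64(-172.53775715974479))
(np.float64(507.8628435080562), np.float64(-124.90568847395141), 150, -172.7) <- 0.0734 -0.2095 0.0434 0 0 0.16
(np.float64(507.8628435080562), np.float64(-124.90568847395141), 113, -172.7) <- -0.0000 0.0000 0.0370 0 0 0.00
[ 507.9 -124.9]
```

Request:
send_rows --targets "0.012 -0.035 0 0 0 0 33;0.024 -0.07 0 0 0 0 33;0.036 -0.105 0 0 0 0 33;0.048 -0.14 0 0 0 0 33;0.06 -0.175 0 0 0 0 33;0.072 -0.2 0 0 0 0 33;0.073 -0.209 0.02 0 0 0 33;0.073 -0.209 0.043 0 0 0 33;0.073 -0.209 0.043 0 0 0 33;0.073 -0.209 0.043 0 0 0 33;0.073 -0.209 0.043 0 0 0 33"

```text
time_s: 14.8
ee_pos: [508.4, -125.5, 151.3]
ee_rot: [-180.0, 0.1, -172.7]
force: [-1.1, -0.2, -0.3]
gripper_width: 30.3
gripper_force: 0.0
```

Run:
```python
from m import *
from rel import *
s=env.state();p=(*s['ee_pos'],s['ee_rot'][2]);print(p,s['gripper_width'])
legs(p,(*D(-73,-95),113,-172.7))
S=eyes.grab_frame("scene")
cv2.imwrite("pics/d.png",cv2.resize(S["image"][180:300,170:320],None,fx=4,fy=4,interpolation=2))
```

```text
(np.float64(508.41548903460654), np.float64(-125.48452994316939), np.float64(151.28611004092642), np.float64(-172.710240987629)) 30.254963663884563
(np.float64(507.8628435080562), np.float64(-124.90568847395141), 113, -172.7) <- 0.0005 0.0006 0.0383 0 0 -0.01
```

View pics/d.png

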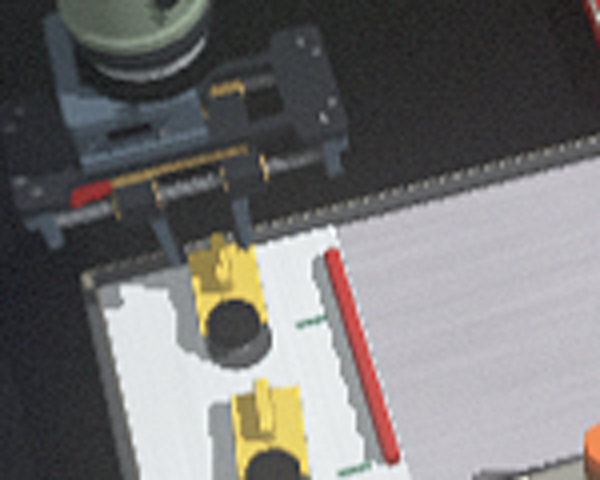

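Request:
send_rows --targets "0 0 0.012 0 0 0 33;0 0 0.025 0 0 0 33;0 0 0.034 0 0 0 33;0 0 0.037 0 0 0 33;0 0 0.037 0 0 0 33;0 0 0.037 0 0 0 5;0 0 0.037 0 0 0 5;0 0 0.037 0 0 0 5;0 0 0.037 0 0 0 5;0 0 0.037 0 0 0 5;0 0 0.037 0 0 0 5" --grip_force 10

```text
time_s: 15.77
ee_pos: [508.1, -124.7, 113.9]
ee_rot: [180.0, 0.0, -172.7]
force: [-0.9, 2.1, 3.0]
gripper_width: 8.0
gripper_force: 10.0
```

Request:
send_rows --targets "0 0 0.003 0 0 0 5;0 0 0.006 0 0 0 5;0 0 0.009 0 0 0 5;0 0 0.012 0 0 0 5;0 0 0.015 0 0 0 5;0 0 0.017 0 0 0 5;0 0 0.017 0 0 0 5;0 0 0.017 0 0 0 5"

```text
time_s: 16.43
ee_pos: [507.9, -124.8, 96.7]
ee_rot: [180.0, -0.0, -172.7]
force: [-2.0, 2.1, 7.5]
gripper_width: 8.1
gripper_force: 10.0
```

Request:
send_rows --targets "0 0 0.001 0 0 0 5;0 0 0.002 0 0 0 5;0 0 0.003 0 0 0 5;0 0 0.003 0 0 0 5;0 0 0.003 0 0 0 5"

```text
time_s: 16.85
ee_pos: [508.1, -124.8, 94.5]
ee_rot: [-180.0, 0.0, -172.7]
force: [-2.6, 2.6, 12.3]
gripper_width: 8.0
gripper_force: 10.0
```

Request:
send_rows --targets "-0.0003 0.0046 0 0 0 7 5;-0.0011 0.0092 0 0 0 14 5;-0.0025 0.0136 0 0 0 21 5;-0.0044 0.0178 0 0 0 28 5;-0.0069 0.0218 0 0 0 35 5;-0.0093 0.0249 0 0 0 41 5;-0.0111 0.0269 0 0 0 45 5;-0.0111 0.0269 0 0 0 45 5"

```text
time_s: 17.52
ee_pos: [515.8, -96.6, 94.5]
ee_rot: [180.0, 0.0, 142.2]
force: [-3.9, 2.4, 12.1]
gripper_width: 8.1
gripper_force: 10.0
```

Run:
```python
from m import *
from rel import *
s=env.state();r=s['ee_pos'][:2]-D(-35,-95);print(s['ee_pos'],np.hypot(*r),np.degrees(np.arctan2(r[1],r[0])),s['force'],s['torque'])
```

```text
[515.8 -96.6  94.5] 37.93106068180178 141.73264714558903 [-3.9  2.4 12.1] [ 0.5  0.5 -0. ]
```

Turning well. Second half.

Request:
send_rows --targets "-0.0003 0.0046 0 0 0 7 5;-0.0011 0.0092 0 0 0 14 5;-0.0025 0.0136 0 0 0 21 5;-0.0044 0.0178 0 0 0 28 5;-0.0069 0.0218 0 0 0 35 5;-0.0093 0.0249 0 0 0 41 5;-0.0111 0.0269 0 0 0 45 5;-0.0116 0.0274 0 0 0 46 5;-0.0116 0.0274 0 0 0 46 5;-0.0116 0.0274 0 0 0 46 5"

```text
time_s: 18.35
ee_pos: [541.3, -82.2, 94.4]
ee_rot: [-180.0, 0.0, 96.3]
force: [-3.8, 2.3, 12.0]
gripper_width: 7.8
gripper_force: 10.0
```

Run:
```python
from m import *
from rel import *
s=env.state();r=s['ee_pos'][:2]-D(-35,-95);print(s['ee_pos'],np.hypot(*r),np.degrees(np.arctan2(r[1],r[0])),s['force'],s['torque'],s['qpos'])
```

```text
[541.3 -82.2  94.4] 38.08758009535505 96.3430966882225 [-3.8  2.3 12. ] [0.4 0.6 0.3] [ -9.8  21.8 103.1  -0.   55.  -16.2]
```

Request:
send_rows --targets "0 0 0 0 0 0 33;0 0 0 0 0 0 33;0 0 0 0 0 0 33;0 0 -0.005 0 0 0 33;0 0 -0.02 0 0 0 33;0 0 -0.04 0 0 0 33;0 0 -0.057 0 0 0 33;0 0 -0.057 0 0 0 33"

```text
time_s: 19.02
ee_pos: [543.7, -83.1, 153.0]
ee_rot: [179.6, 0.2, 96.3]
force: [0.3, -0.2, 0.3]
gripper_width: 30.4
gripper_force: 0.0
```

Run:
```python
from m import *
from rel import *
s=env.state();p=(*s['ee_pos'],s['ee_rot'][2]);print(p,s['gripper_width'])
legs(p,(*D(32,-95),150,187.3));print(D(32,-95))
```

```text
(np.float64(543.7276046937704), np.float64(-83.09920101849069), np.float64(153.03778368672326), np.float64(96.30204077241078)) 30.376542857596213
(np.float64(612.0117599800093), np.float64(-111.5639045708096), 150, 187.3) <- -0.0358 0.0647 0.0030 0 0 -91.00
[ 612.  -111.6]
```

Request:
send_rows --targets "-0.003 0.006 0 0 0 -7 33;-0.006 0.012 0 0 0 -14 33;-0.01 0.018 0 0 0 -21 33;-0.013 0.024 0 0 0 -28 33;-0.017 0.03 0 0 0 -35 33;-0.02 0.036 0 0 0 -42 33;-0.024 0.042 0 0 0 -49 33;-0.027 0.048 0 0 0 -56 33;-0.03 0.054 0 0 0 -63 33;-0.033 0.06 0 0 0 -70 33;-0.036 0.065 0 0 0 -77 33;-0.037 0.067 0 0 0 -84 33"

```text
time_s: 20.02
ee_pos: [612.4, -112.3, 148.4]
ee_rot: [-180.0, -0.1, -179.4]
force: [0.2, -0.0, 0.3]
gripper_width: 30.2
gripper_force: 0.0
```

Request:
send_rows --targets "0 0 0 0 0 -5 33;0 0 0 0 0 -7 33;0 0 0 0 0 -7 33;0 0 0 0 0 -7 33"

```text
time_s: 20.35
ee_pos: [611.7, -111.9, 149.0]
ee_rot: [180.0, -0.1, -172.8]
force: [-0.7, -0.4, -1.1]
gripper_width: 30.1
gripper_force: 0.0
```

Run:
```python
from m import *
from rel import *
s=env.state();p=(*s['ee_pos'],s['ee_rot'][2]+360);print(p,s['gripper_width'])
legs(p,(*D(32,-95),113,187.3))
S=eyes.grab_frame("scene")
cv2.imwrite("pics/e.png",cv2.resize(S["image"][180:310,170:320],None,fx=4,fy=4,interpolation=2))
```

```text
(np.float64(611.7302738971483), np.float64(-111.85095347125439), np.float64(149.03405492629625), np.float64(187.24340007754748)) 30.129724100149364
(np.float64(612.0117599800093), np.float64(-111.5639045708096), 113, 187.3) <- -0.0003 0.0002 0.0360 0 0 -0.06
```

View pics/e.png

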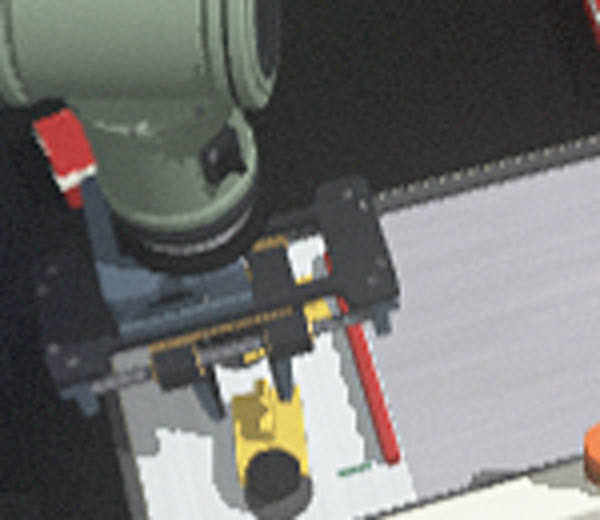

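The fingers straddle the far fin, and the near arm now points along +y.

Request:
send_rows --targets "0 0 0.012 0 0 0 33;0 0 0.025 0 0 0 33;0 0 0.034 0 0 0 33;0 0 0.036 0 0 0 33;0 0 0.036 0 0 0 33;0 0 0.036 0 0 0 5;0 0 0.036 0 0 0 5;0 0 0.036 0 0 0 5;0 0 0.036 0 0 0 5;0 0 0.036 0 0 0 5;0 0 0.036 0 0 0 5" --grip_force 10

```text
time_s: 21.32
ee_pos: [612.1, -111.2, 115.0]
ee_rot: [180.0, 0.0, -172.7]
force: [-2.5, 3.3, 2.2]
gripper_width: 7.8
gripper_force: 10.0
```

Request:
send_rows --targets "0 0 0.003 0 0 0 5;0 0 0.006 0 0 0 5;0 0 0.009 0 0 0 5;0 0 0.012 0 0 0 5;0 0 0.015 0 0 0 5;0 0 0.017 0 0 0 5;0 0 0.017 0 0 0 5;0 0 0.017 0 0 0 5"

```text
time_s: 21.98
ee_pos: [612.0, -111.2, 98.0]
ee_rot: [180.0, -0.0, -172.7]
force: [-3.7, 4.3, 7.0]
gripper_width: 7.7
gripper_force: 10.0
```

Request:
send_rows --targets "0 0 0.001 0 0 0 5;0 0 0.002 0 0 0 5;0 0 0.003 0 0 0 5;0 0 0.004 0 0 0 5;0 0 0.004 0 0 0 5;0 0 0.004 0 0 0 5"

```text
time_s: 22.48
ee_pos: [612.4, -111.2, 95.1]
ee_rot: [180.0, 0.1, -172.7]
force: [-4.1, 5.0, 12.6]
gripper_width: 7.9
gripper_force: 10.0
```

Request:
send_rows --targets "-0.0003 0.0046 0 0 0 7 5;-0.0011 0.0092 0 0 0 14 5;-0.0025 0.0136 0 0 0 21 5;-0.0044 0.0178 0 0 0 28 5;-0.0069 0.0218 0 0 0 35 5;-0.0093 0.0249 0 0 0 41 5;-0.0111 0.0269 0 0 0 45 5;-0.0111 0.0269 0 0 0 45 5"

```text
time_s: 23.15
ee_pos: [620.1, -83.0, 95.2]
ee_rot: [180.0, 0.1, 142.2]
force: [-4.8, 3.0, 12.5]
gripper_width: 7.7
gripper_force: 10.0
```

Run:
```python
from m import *
from rel import *
s=env.state();r=s['ee_pos'][:2]-D(70,-95);print(s['ee_pos'],np.hypot(*r),np.degrees(np.arctan2(r[1],r[0])),s['force'],s['torque'])
```

```text
[620.1 -83.   95.2] 37.94360369584479 141.35989125450487 [-4.8  3.  12.5] [ 0.7  0.7 -0.1]
```

Request:
send_rows --targets "-0.0003 0.0046 0 0 0 7 5;-0.0011 0.0092 0 0 0 14 5;-0.0025 0.0136 0 0 0 21 5;-0.0044 0.0178 0 0 0 28 5;-0.0069 0.0218 0 0 0 35 5;-0.0093 0.0249 0 0 0 41 5;-0.0111 0.0269 0 0 0 45 5;-0.0116 0.0274 0 0 0 46 5;-0.0116 0.0274 0 0 0 46 5;-0.0116 0.0274 0 0 0 46 5"

```text
time_s: 23.98
ee_pos: [645.6, -68.9, 94.9]
ee_rot: [180.0, 0.0, 96.3]
force: [-4.9, 2.4, 11.4]
gripper_width: 8.2
gripper_force: 10.0
```

Run:
```python
from m import *
from rel import *
s=env.state();r=s['ee_pos'][:2]-D(70,-95);print(s['ee_pos'],np.hypot(*r),np.degrees(np.arctan2(r[1],r[0])),s['force'],s['torque'])
```

```text
[645.6 -68.9  94.9] 38.0795680732982 96.2112242367961 [-4.9  2.4 11.4] [0.5 0.8 0.2]
```

Request:
send_rows --targets "0 0 0 0 0 0 33;0 0 0 0 0 0 33;0 0 0 0 0 0 33;0 0 -0.005 0 0 0 33;0 0 -0.02 0 0 0 33;0 0 -0.05 0 0 0 33;0 0 -0.085 0 0 0 33;0 0 -0.115 0 0 0 33;0 0 -0.115 0 0 0 33"

```text
time_s: 24.73
ee_pos: [649.7, -70.4, 215.2]
ee_rot: [179.2, 0.3, 96.3]
force: [0.9, -0.8, 0.6]
gripper_width: 30.7
gripper_force: 0.0
```

Request:
send_rows --targets "-0.02 -0.03 0 0 0 0 33;-0.04 -0.06 0 0 0 0 33;-0.06 -0.09 0 0 0 0 33;-0.08 -0.12 0 0 0 0 33;-0.1 -0.15 0 0 0 0 33;-0.12 -0.18 0 0 0 0 33;-0.14 -0.21 0 0 0 0 33;-0.15 -0.225 0 0 0 0 33;-0.15 -0.225 0 0 0 0 33;-0.15 -0.225 0 0 0 0 33"

```text
time_s: 25.57
ee_pos: [438.2, -243.9, 208.0]
ee_rot: [180.0, 0.1, 96.2]
force: [-0.1, 0.2, 0.4]
gripper_width: 30.4
gripper_force: 0.0
```

Run:
```python
from m import *
from rel import *
s=env.state();print(s['ee_pos'])
S=eyes.grab_frame("scene");T=eyes.grab_frame("top")
a=np.radians(Y);U=np.array([[np.cos(a),np.sin(a)],[-np.sin(a),np.cos(a)]])
for n,f in(("top",T),("scene",S)):
  for z in (114,102.5):
    for c in hubs(f,(225,195,420,300)):
        r=cv2.minEnclosingCircle(c); w=plane(f,[r[0]],z)[0];print(n,z,r[1],U@(w[:2]-O))
t=cv2.resize(T["image"][150:280,210:440],None,fx=3,fy=3,interpolation=2);s=cv2.resize(S["image"][190:330,180:410],None,fx=3,fy=2.1,interpolation=2)
cv2.imwrite("pics/f.png",cv2.resize(np.vstack([t[:,:690],cv2.resize(S["image"][190:330,180:410],(690,420))]),(600,586)))
```

```text
[ 438.2 -243.9  208. ]
top 114 4.472236156463623 [-37.4 -96.6]
top 102.5 4.472236156463623 [-35.9 -98.3]
scene 114 5.590270042419434 [ 70.3 -93.4]
scene 114 6.113921165466309 [-25.7 -95. ]
scene 102.5 5.590270042419434 [ 64.4 -93.7]
scene 102.5 6.113921165466309 [-32.7 -95.2]
```

View pics/f.png

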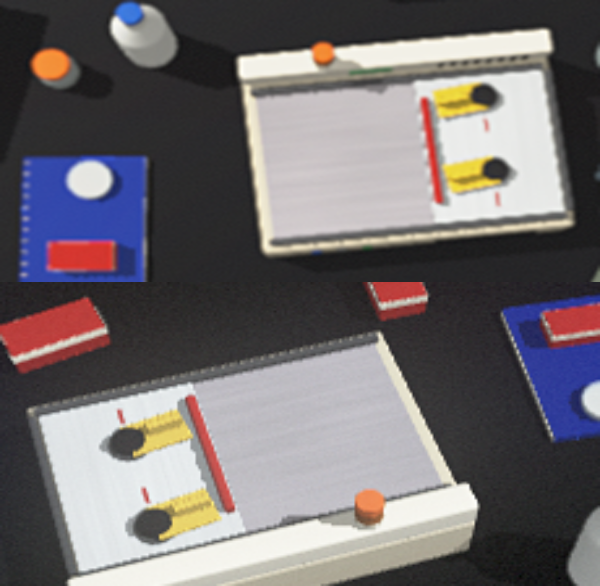

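Both arms point along +y and the cover is home. I check the height of the far stud by triangulating the arms across the two views.

Run:
```python
from m import *
from rel import *
S=eyes.grab_frame("scene");T=eyes.grab_frame("top")
P={}
for n,f in(("t",T),("s",S)):
    L=[]
    for c in blobs(f,"yellow",(210,190,425,310)):
        r=cv2.boundingRect(c);M=cv2.moments(c);p=[M["m10"]/M["m00"],M["m01"]/M["m00"]];L.append(p);print(n,cv2.contourArea(c),r,p,plane(f,[p],100)[0])
    for c in hubs(f,(225,195,420,300)): print(n,"hub",cv2.contourArea(c),cv2.boundingRect(c))
    P[n]=sorted(L,key=lambda p:p[1])[:2]
for a,b in zip(P["t"],P["s"][::-1]):
    d1=rays(T,[a])[0];d2=rays(S,[b])[0];A=np.c_[d1,-d2];k=np.linalg.lstsq(A,S["eye"]-T["eye"],rcond=None)[0]
    print("tri",T["eye"]+k[0]*d1,S["eye"]+k[1]*d2)
print(D(-35,-59),D(70,-59))
```

```text
t 182.0 (380, 222, 22, 17) [389.0641025641025, 230.48168498168496] [537.3 -91.1 100. ]
t 167.5 (376, 190, 21, 14) [384.48059701492537, 196.41194029850746] [640.4 -76.7 100. ]
t hub 48.5 (396, 224, 9, 9)
s 260.5 (237, 286, 28, 23) [252.2655150351887, 295.8234165067179] [643.  -74.4 100. ]
s 226.0 (229, 249, 25, 21) [242.06415929203538, 258.4446902654867] [538.9 -87.4 100. ]
s hub 27.5 (233, 295, 12, 5)
s hub 80.5 (225, 258, 10, 12)
tri [641.1 -77.   96.7] [641.2 -74.6  96.5]
tri [537.5 -91.3  98.3] [537.7 -87.5  98. ]
[541.  -84.4] [645.1 -71. ]
```

```bash
python3 -c "
from workcell import env
print(env.job_done())"
```

```text
the job is handed in; nothing more can be done
None
```

I handed the job in at about 26 s of the 72 s allowed: the red slide box lies flat on the blue notebook, the cover is home against its stop, and both studs are pushed in, turned to the +y stop and staying down, by the camera check.

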